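# Clamp a glued shoe heel in the bench gluing press

### The job

Stand the freshly glued heel block in the nest of the gluing press, between the pad and the sprung end stop. Then turn the carriage knob clockwise until the heel is pinched against the stop with about 10 newtons, and let go; squeezing harder than 18 newtons, even for a moment, presses the glue out. Leave the jar, the spool and the hammer where they are.

Things in the scene. Friction and masses are not known exactly. Their poses are not given: they have to be found in the camera images.
- press: Bench gluing press, fixed. Steel bed 110 x 350 x 8 mm. Origin on the bench surface, 15 mm in +y from the bed's middle; z up; +y is the closing direction, carriage to end stop. End stop: steel plate 60 mm wide, top 55 mm above the bench, on springs (3 N per mm, no preload, 12 mm travel); its free face may stand anywhere from y = 62 to 78 mm in this frame and is not measured.
- nest (a point): Middle of the nest floor, on the bed's top face 8 mm above the bench, at y = 35 mm in the press's frame; axes as the press. The nest is a flat channel along y between two steel lips 53 mm apart, each 6 mm thick, rising 5 mm over the bed, from y = 10 to 100 mm of the press.
- carriage: Grey block 78 x 82 x 40 mm that slides along the press's y and carries knob and pad; top 56 mm above the bench. Origin on the bench surface below the pad's face; axes as the press. Starts 6 to 20 mm in +y of the press's origin, runs to 62; 12 mm in +y per rad of knob turn. Friction holds it where it is left, up to about 17 N at the pad.
- pad_face (a point): Centre of the pad's face, 33 mm above the bench, moving with the carriage. The pad is a black rubber plate 42 mm wide, 36 mm high, rigid on the carriage; its face looks to the press's +y.
- knob_grip (a point): Point to grip on the carriage knob: on its upright axis, 87 mm above the bench, 65 mm behind the pad face (-y). Black bar grip 44 mm long, 14 mm wide, 34 mm high (63 to 97 mm above the bench) on a 44 mm disc; this point's x axis lies along the bar and turns with it. Turning it takes about 0.21 N m, plus 0.012 N m for every newton at the pad.
- knob (a joint): Turn of the knob in rad, growing clockwise from above (closing), 0 to 5.17; the carriage stands 12 mm x this value along +y of the press's origin.
- heel_mid (a point): Centre of the loose heel block, half-way up (28 mm above what it stands on), z up. Wood with a black rubber lift on one face, D-shaped: 48 mm wide (x), 26 mm thick (y, the clamped direction), 56 mm high, standing on its straight edge; sides straight for the lower 32 mm, round top. About 80 g. Either face may meet the pad; its width goes across the nest.
- glue: Bystander: closed glue jar, 60 mm across, 85 mm high; origin at the centre of its underside.
- spool: Bystander: black thread spool, 44 mm across, 70 mm high; origin at the centre of its underside.
- hammer: Bystander: hammer 260 mm long lying along its x axis; origin at its middle, underside.
Things that resemble listed ones, but are neither listed nor needed, are in the scene too. Of the things that look like the part that bears heel_mid, the smallest one is meant.

How it is judged:
By the outcome, as a careful person would: the job done as asked, in the order asked, and still so for the second after the job is handed in, with the robot touching nothing.
It also fails if it takes over 72 s, if anything falls off the work surface, if the arm or the gripper's body presses on something with over 40 N, if the wrist force passes 120 N, or if a joint passes its speed limit or range.

### The arm

A 7-joint arm with a two-finger parallel gripper is mounted at the origin on the work surface. World frame = base frame: x ahead of the robot, y to its left, z up, the work surface at z = 0. Lengths are in m, angles in rad, forces in N, time in s.
With the tool pointing down it reaches from about 0.425 to 0.975 m from the base axis. Payload 16.7 kg.
Tool frame: the origin (TCP) lies at the centre of the arm's flange, where the gripper is bolted on; the fingertips stand 173 mm ahead of it and the grasp point (between the pads) lies 155 mm ahead of it (manip.pinch_z is the distance from the TCP to the grasp point, in m); z points along the fingers, y is the line along which they close (so a half turn about z gives the same grasp; the last joint's range is limited). The gripper opens to 85 mm and grips with 20 to 120 N. Pads are 22 mm wide; open, the fingers measure 114 mm over their backs; the gripper's body (76 mm by 85 mm) begins 54 mm behind the grasp point. The pads swing forward as they close: fully open they stand 13 mm farther back than shut.
Start: joints at [-1.292, 0.426, 0.074, 1.606, -0.034, 1.111, -0.067], TCP at [0.281, 0.614, 0.405] pointing down, gripper open.
Joint ranges: [-2.85, 2.85], [-0.5, 2.14], [-1.23, 1.37], [0.21, 2.46], [-1.02, 4.16], [0.16, 2.05], [-2.73, 2.73]. Speed limits (rad/s): [1.89, 1.89, 2.39, 2.39, 3.01, 3.01, 3.01].

### API

Orientations are given as a rotation vector (axis times angle).
In Python, from cell import manip, viewer gives the robot as it stands. The module is installed in compiled form; this text tells all that it offers.
- The arm moves only by the tool step_arm, never from a script. Its argument "motion" is a list of rows, each an object of numbers: "dx", "dy", "dz": the shift along the world's x, y, z in m; "twist": the turn about the world's z in degrees; "jaw": the finger opening in m, from 0 to 0.0854. A call has exactly 8 rows; each row shifts and turns the commanded pose from where the row before left it; what a row does not reach is not made up. A row lasts 1/12 s, in which the tool goes at most 41.7 mm and 7.16 degrees, less where a joint would pass 70% of its speed; a pose out of reach is approached as far as the arm can. A call with a gripper value outside its range is refused whole. The fingers move at their own pace and stop on an object; "grip_force" is the grip in N (left out, the last holds). Time passes only in rows, so rows that do not move let the fingers close, or fill a call up. It gives the time, the measured TCP pose, the force, the opening and the grip force at its end, in the units of the state.
- manip.state(): the state, without advancing time (a new reading comes with each control period).
- viewer.capture(name): name is "scene" or "side" or "wrist"; returns (picture, depth): 420x560x3 uint8, blue, green, red; 420x560 float32, m along the optical axis (not along the pixel's ray), 0 where there is no reading.
- viewer.get_calibration(name): a dict with "fx", "fy", "cx", "cy" (pixels), "rvec" (rotation vector, rad) and "tvec" (3), from world to camera coordinates, as OpenCV has them; the wrist camera has in their place "T_tool_cam" (4x4, takes a point from camera to tool coordinates, whose origin is the TCP and whose axes are the flange's). Camera axes: x right, y down, z forward; pixel columns grow to the right and rows downward; lengths in m; the calibration is good to about 2 mm. A picture is of the moment at which its call begins: read the wrist's pose just before it. get_calibration takes no time and is no camera call.
- manip.hand_in(): hands the job in; it is judged then, once.
The state is a dict: "clock": time; "qpos": joint angles; "qvel": joint speeds; "joint_torque": joint torques, N m; "tcp_pos": TCP position; "orientation": TCP orientation; "contact_force": force on the tool from outside, world axes, zero at the start; "torque": the same for the moment, N m; "width": finger opening in m; "gripper_force": force on a finger pad.
Only numpy, scipy, OpenCV 4.12 (cv2) and the standard library are available. Lean on these libraries where they do the work, as an engineer would, in place of code of your own. Each camera call takes 0.05 s, during which the arm holds its last target. There are 200 camera calls.

## Working session

There is one attempt and no reset: what is moved stays moved. The work goes in short steps, Python scripts to look and compute and a tool call to move; the robot and the scene stay as the last step left them, time stands still between calls to the robot, and variables do not carry over. Pictures are saved under pics/ and viewed, at most 10 in all, crops included, and the job is handed in when it is done.

Besides the shell and the picture viewer there is one more tool, called after "Request:" by a JSON object that holds its "name" and its "arguments". step_arm: Moves the arm, as the interface text tells. Its arguments: {"type":"object","properties":{"motion":{"type":"array"},"grip_force":{"type":"number"}},"required":["motion"]}

```bash
mkdir -p pics
cat > h.py <<'E'
import numpy as np, cv2
from cell import manip, viewer
def cap(name, tag=None):
    s=manip.state(); c=viewer.get_calibration(name); im,d=viewer.capture(name)
    if name=="wrist":
        R,_=cv2.Rodrigues(np.array(s["orientation"],float)); T=np.eye(4);T[:3,:3]=R;T[:3,3]=s["tcp_pos"]
        M=T@np.array(c["T_tool_cam"])
    else:
        R,_=cv2.Rodrigues(np.array(c["rvec"],float)); M=np.eye(4);M[:3,:3]=R.T;M[:3,3]=-R.T@np.array(c["tvec"]).ravel()
    if tag: cv2.imwrite(f"pics/{tag}.png",im); np.savez(f"pics/{tag}.npz",im=im,d=d,M=M,k=[c["fx"],c["fy"],c["cx"],c["cy"]])
    return im,d,M,c
def cloud(tag):
    z=np.load(f"pics/{tag}.npz"); d=z["d"]; fx,fy,cx,cy=z["k"]; v,u=np.mgrid[:d.shape[0],:d.shape[1]]
    P=np.stack([(u-cx)/fx*d,(v-cy)/fy*d,d],-1)@z["M"][:3,:3].T+z["M"][:3,3]; P[d<=0]=np.nan
    return P,z["im"]
E
python3 - <<'E'
from h import *
a=cap("scene","s0")[0]; b=cap("side","d0")[0]
cv2.imwrite("pics/both.png",cv2.resize(np.vstack([a,b]),None,fx=.71,fy=.71))
s=manip.state(); print(s)
E
```

```text
{'clock': 0.1, 'qpos': array([-1.29149842,  0.42667467,  0.07384094,  1.60655952, -0.03413501,
        1.11079966, -0.06707999]), 'qvel': array([ 0.00192619, -0.003124  ,  0.00157279, -0.00239809, -0.00059786,
       -0.00155073,  0.00132092]), 'joint_torque': array([ 6.87704684e-03, -9.51521945e+01,  3.77114475e+00, -4.64397097e+01,
        1.97153661e-02,  6.50091722e-03, -7.80628648e-05]), 'tcp_pos': array([0.28057813, 0.61373075, 0.40406937]), 'orientation': array([-6.68387687e-01, -3.06945760e+00,  1.82956644e-03]), 'contact_force': array([ 0.08972262, -0.33420612, -0.08519012]), 'torque': array([-0.05781436, -0.01245116, -0.01851316]), 'gripper_force': 0.0, 'width': 0.08584725568788469}
```

View pics/s0.png

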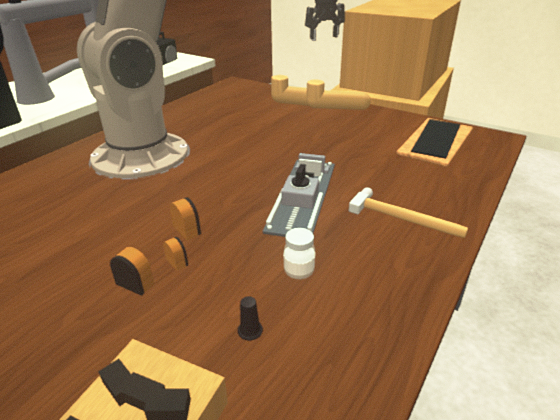

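View pics/d0.png

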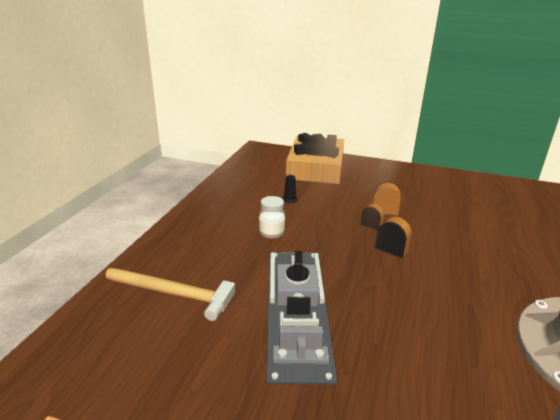

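The scene view shows three heel-like blocks: (183,215), (176,252) and (131,270). There are also black pieces on the wooden box at (150,390). The smallest block is (176,252), which is my choice and appears in the side view at about (372,216). The press has its knob at (300,178) and its end stop at (312,163). In the side view, the pad is at (298,307) and the stop at (300,345).

Run:
```python
from h import *
P,im=cloud("s0"); Q,im2=cloud("d0")
for n,A,pts in [("s",P,[(183,215),(176,252),(131,270),(300,178),(300,192),(312,163),(270,228),(302,232),(334,165),(300,240),(249,305),(360,203),(150,390)]),("d",Q,[(372,216),(388,195),(393,235),(298,307),(297,273),(298,257),(300,320),(300,335),(301,347),(274,375),(328,375),(272,260),(320,260),(272,205),(290,182)])]:
    for u,v in pts: print(n,u,v,A[v,u].round(3))
# clusters of all objects above table in heel region
for n,A in (("s",P),("d",Q)):
    m=(np.nan_to_num(A[...,2],nan=-1)>.006)&(A[...,2]<.13)&(np.hypot(A[...,0],A[...,1])>.25)&(np.abs(A[...,0])<1.1)&(np.abs(A[...,1])<1)
    k,l,st,c=cv2.connectedComponentsWithStats(m.astype(np.uint8))
    for i in range(1,k):
        if st[i,4]>60:
            a=A[l==i]; print(n,c[i].round(),st[i,4],a.min(0).round(3),a.max(0).round(3),np.median(a,0).round(3))
a=im[150:290,90:350]; cv2.imwrite("pics/c1.png",cv2.resize(a,None,fx=3,fy=3,interpolation=cv2.INTER_CUBIC))
```

```text
s 183 215 [ 0.402 -0.225  0.063]
s 176 252 [ 0.458 -0.306  0.043]
s 131 270 [ 0.442 -0.401  0.061]
s 300 178 [0.55  0.011 0.082]
s 300 192 [ 0.558 -0.002  0.054]
s 312 163 [0.506 0.145 0.048]
s 270 228 [ 0.543 -0.106  0.009]
s 302 232 [ 0.663 -0.17   0.088]
s 334 165 [0.524 0.243 0.003]
s 300 240 [ 0.672 -0.192  0.087]
s 249 305 [ 0.678 -0.361  0.071]
s 360 203 [0.68  0.069 0.026]
s 150 390 [ 0.666 -0.556  0.084]
d 372 216 [ 0.438 -0.28   0.035]
d 388 195 [ 0.412 -0.369  0.053]
d 393 235 [ 0.381 -0.184  0.05 ]
d 298 307 [0.518 0.091 0.032]
d 297 273 [0.533 0.051 0.075]
d 298 257 [0.537 0.034 0.098]
d 300 320 [0.499 0.146 0.055]
d 300 335 [0.492 0.173 0.049]
d 301 347 [0.484 0.193 0.045]
d 274 375 [0.515 0.232 0.012]
d 328 375 [0.436 0.205 0.013]
d 272 260 [ 0.614 -0.046  0.019]
d 320 260 [ 0.523 -0.105  0.001]
d 272 205 [ 0.655 -0.16   0.086]
d 290 182 [ 0.668 -0.346  0.057]
s [173.  56.] 792 [-0.736  0.574  0.006] [-0.479  0.91   0.13 ] [-0.63   0.757  0.013]
s [40. 94.] 3743 [-1.015 -0.159  0.006] [-0.48   0.455  0.13 ] [-0.666  0.091  0.028]
s [316.  95.] 2022 [0.087 0.542 0.006] 
[... 704 characters left out ...]
 -0.55   0.062]
d [433. 121.] 295 [ 0.266 -1.     0.006] [ 0.373 -0.988  0.129] [ 0.317 -0.998  0.07 ]
d [468. 126.] 438 [ 0.127 -1.     0.007] [ 0.287 -0.988  0.129] [ 0.201 -0.998  0.065]
d [501. 130.] 195 [ 0.048 -1.     0.007] [ 0.131 -0.988  0.121] [ 0.093 -0.998  0.065]
d [529. 130.] 345 [-0.066 -1.     0.006] [ 0.058 -0.987  0.129] [ 0.004 -0.998  0.075]
d [302. 175.] 3562 [ 0.563 -0.723  0.006] [ 0.749 -0.147  0.088] [ 0.655 -0.496  0.06 ]
d [388. 219.] 2160 [ 0.343 -0.405  0.006] [ 0.465 -0.174  0.08 ] [ 0.401 -0.277  0.045]
d [298. 320.] 7756 [ 0.422 -0.122  0.006] [0.634 0.241 0.099] [0.511 0.124 0.019]
d [178. 289.] 2018 [0.654 0.057 0.006] [0.915 0.146 0.029] [0.744 0.107 0.023]
```

View pics/c1.png

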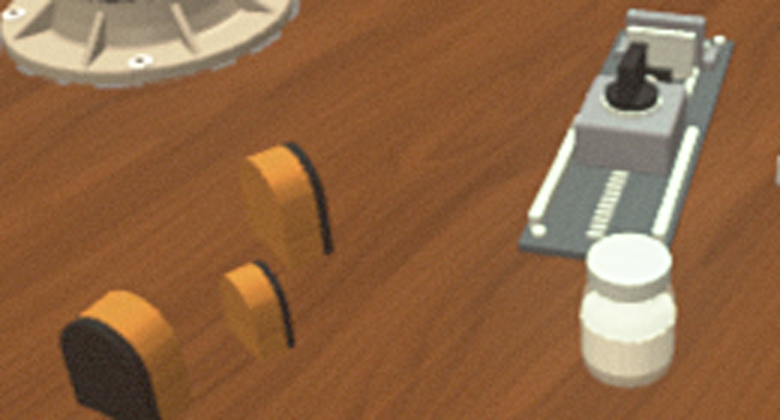

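The crop confirms it: the small block at scene pixel (176,252) stands about 56 mm tall, while the other two are about 80 mm. Next I'll get a wrist view over the press.

Request:
{"name": "step_arm", "arguments": {"motion": [{"dx":0.014,"dy":-0.035,"twist":-3},{"dx":0.014,"dy":-0.035,"twist":-3},{"dx":0.014,"dy":-0.035,"twist":-3},{"dx":0.014,"dy":-0.035,"twist":-3},{"dx":0.014,"dy":-0.035,"twist":-3},{"dx":0.014,"dy":-0.035,"twist":-3},{"dx":0.014,"dy":-0.035,"twist":-3},{"dx":0.014,"dy":-0.035,"twist":-3}]}}

```text
invalid input at $.motion[0]: expected keys dx, dy, dz, twist, jaw
```

Request:
{"name": "step_arm", "arguments": {"motion": [{"dx":0.014,"dy":-0.035,"twist":-3},{"dx":0.014,"dy":-0.035,"twist":-3},{"dx":0.014,"dy":-0.035,"twist":-3},{"dx":0.014,"dy":-0.035,"twist":-3},{"dx":0.014,"dy":-0.035,"twist":-3},{"dx":0.014,"dy":-0.035,"twist":-3},{"dx":0,"dy":0,"twist":-3},{"dx":0,"dy":0,"twist":0}]}}

```text
invalid input at $.motion[0]: expected keys dx, dy, dz, twist, jaw
```

Run:
```python
from h import *
cap("wrist","w0"); s=manip.state(); print(s["clock"],s["tcp_pos"],s["orientation"],s["qpos"])
P,im=cloud("w0"); print(np.load("pics/w0.npz")["M"].round(3)); print(P[200:220,270:290].mean((0,1)))
cv2.imwrite("pics/w0b.png",cv2.resize(im,(800,600)))
# heel orientation from depth
A,_=cloud("s0");B,_=cloud("d0")
q=np.vstack([a[(a[...,2]>.008)&(a[...,2]<.06)&(a[...,0]>.405)&(a[...,0]<.475)&(a[...,1]>-.33)&(a[...,1]<-.26)] for a in (A,B)])
print(len(q),cv2.minAreaRect((q[:,:2]*1000).astype(np.float32)))
q=np.vstack([a[(a[...,2]>.004)&(a[...,2]<.012)&(np.abs(a[...,0]-.53)<.15)&(a[...,1]>-.13)&(a[...,1]<.28)] for a in (B,A)])
print(len(q),cv2.minAreaRect((q[:,:2]*1000).astype(np.float32)))
```

```text
0.15 [0.28058637 0.61375716 0.40412524] [-6.68402309e-01 -3.06947398e+00  1.70899389e-03] [-1.29151061  0.42665319  0.07385387  1.60646632 -0.03412896  1.11083591
 -0.06709282]
[[ 0.416  0.865  0.279  0.208]
 [ 0.909 -0.396 -0.129  0.647]
 [-0.001  0.307 -0.952  0.373]
 [ 0.     0.     0.     1.   ]]
[nan nan nan]
945 ((440.07342529296875, -294.08807373046875), (31.347280502319336, 52.306053161621094), 73.63318634033203)
4745 ((530.7093505859375, 78.50902557373047), (298.5326232910156, 404.5155334472656), 0.6165218949317932)
```

View pics/w0b.png

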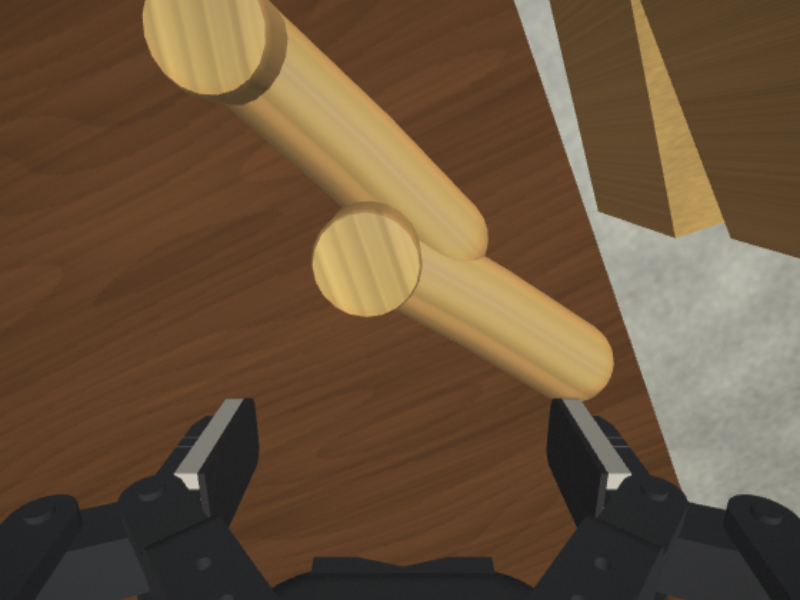

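The start wrist view shows only the peg pieces at (360,260) and (200,40), not the press. Every row needs all five keys, so I'm resending the move.

Request:
{"name": "step_arm", "arguments": {"motion": [{"dx":0.014,"dy":-0.035,"dz":0,"twist":-3,"jaw":0.085},{"dx":0.014,"dy":-0.035,"dz":0,"twist":-3,"jaw":0.085},{"dx":0.014,"dy":-0.035,"dz":0,"twist":-3,"jaw":0.085},{"dx":0.014,"dy":-0.035,"dz":0,"twist":-3,"jaw":0.085},{"dx":0.014,"dy":-0.035,"dz":0,"twist":-3,"jaw":0.085},{"dx":0.014,"dy":-0.035,"dz":0,"twist":-3,"jaw":0.085},{"dx":0.014,"dy":-0.035,"dz":0,"twist":-3,"jaw":0.085},{"dx":0.014,"dy":-0.035,"dz":0,"twist":-3,"jaw":0.085}]}}

```text
clock: 0.82
tcp_pos: [0.3929, 0.332, 0.4046]
orientation: [-1.296, -2.862, -0.0]
contact_force: [1.2, 1.2, -0.3]
width: 0.085
gripper_force: 0.0
```

Request:
{"name": "step_arm", "arguments": {"motion": [{"dx":0.014,"dy":-0.035,"dz":0,"twist":-3,"jaw":0.085},{"dx":0.014,"dy":-0.035,"dz":0,"twist":-3,"jaw":0.085},{"dx":0.014,"dy":-0.035,"dz":0,"twist":-3,"jaw":0.085},{"dx":0.014,"dy":-0.035,"dz":0,"twist":-3,"jaw":0.085},{"dx":0.014,"dy":-0.035,"dz":0,"twist":-3,"jaw":0.085},{"dx":0.014,"dy":-0.035,"dz":0,"twist":-3,"jaw":0.085},{"dx":0,"dy":0,"dz":0,"twist":-3,"jaw":0.085},{"dx":0,"dy":0,"dz":0,"twist":0,"jaw":0.085}]}}

```text
clock: 1.48
tcp_pos: [0.4771, 0.1218, 0.4047]
orientation: [1.801, 2.574, -0.0]
contact_force: [-0.8, 1.1, 0.1]
width: 0.085
gripper_force: 0.0
```

Run:
```python
from h import *
cap("wrist","w1"); s=manip.state(); print(s["clock"],s["tcp_pos"],s["orientation"],s["qpos"])
P,im=cloud("w1"); print(np.isfinite(P[...,0]).mean(), P[300,280],P[100,280])
cv2.imwrite("pics/w1b.png",cv2.resize(im,(800,600)))
```

```text
1.5333 [0.47668976 0.12337939 0.40462809] [-1.79328747e+00 -2.57918346e+00  1.43844664e-04] [-0.79745     0.12501019  0.45422143  2.02690794 -0.06509122  1.00341547
  0.04439562]
0.9960331632653061 [0.51586402 0.0091463  0.05189587] [0.44788066 0.19618519 0.00833385]
```

View pics/w1b.png

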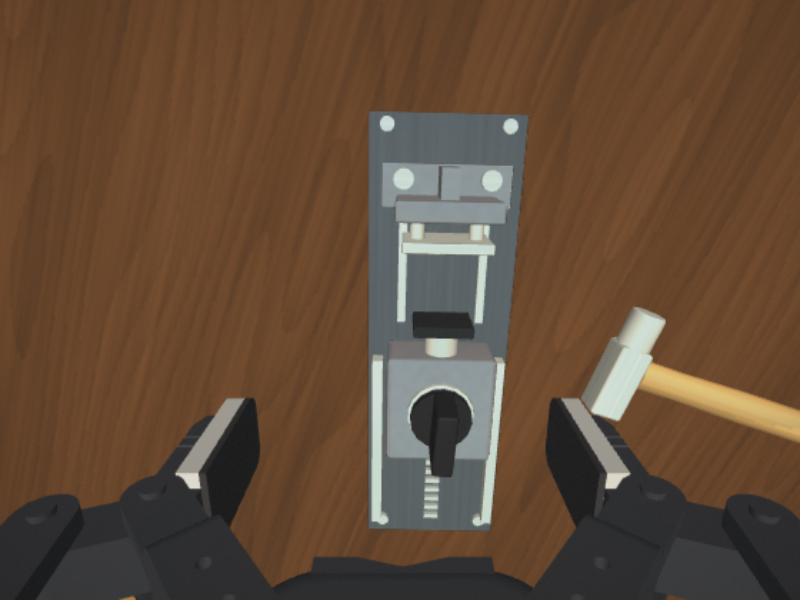

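The wrist view shows the press from above. The knob bar is at (445,435), the pad at (443,325), the stop plate at (448,243) and the bed corners at (370,112), (527,116), (490,529), (370,527). Next I'll fit the press frame.

Run:
```python
from h import *
P,im=cloud("w1"); 
z=P[...,2]
m=(z>.005)&(z<.011); k,l,st,c=cv2.connectedComponentsWithStats(m.astype(np.uint8))
uv=np.mgrid[:420,:560]
sel=m&(uv[1]>250)&(uv[1]<375)&(uv[0]>70)&(uv[0]<375)
q=P[sel]; r=cv2.minAreaRect((q[:,:2]*1000).astype(np.float32)); print(r, np.median(q[:,2]))
# press frame from rect
c0=np.array(r[0])/1000; b=cv2.boxPoints(r)/1000
(w,h),a=r[1],np.radians(r[2]); ax=np.array([np.cos(a),np.sin(a)])
if w>h: y=ax
else: y=np.array([-ax[1],ax[0]])
if y[1]<0:y=-y
x=np.array([y[1],-y[0]]); o=c0+.015*y
print("angle x deg",np.degrees(np.arctan2(x[1],x[0])),"origin",o)
np.savez("press.npz",o=o,x=x,y=y)
L=np.stack([(P[...,:2]-o)@x,(P[...,:2]-o)@y,z],-1)*1000
def show(n,mm):
    q=L[mm]; print(n,len(q),np.percentile(q,[1,50,99],axis=0).round(1).tolist())
reg=(uv[1]>250)&(uv[1]<375)&(uv[0]>70)&(uv[0]<375)
X,Y,Z=L[...,0],L[...,1],L[...,2]
show("stop plate top",reg&(abs(Z-55)<4)&(Y>50)&(abs(X)<35)&(Y<95))
show("pad top z49-53",reg&(abs(Z-51)<3)&(Y>-10)&(Y<40)&(abs(X)<25)&(im.max(-1)<60))
show("pad all",reg&(Z>20)&(Y>-10)&(Y<40)&(abs(X)<25)&(im.max(-1)<60))
show("carr top",reg&(abs(Z-56)<2)&(Y<0))
kn=reg&(Z>90)&(Y<20); show("knob top",kn); print(cv2.minAreaRect(L[kn][:,:2].astype(np.float32)))
show("lips",reg&(abs(Z-13)<2)&(Y>10)&(Y<60)&(abs(X)<36)&(abs(X)>20))
for row in range(160,240,3): 
    print(row,L[row,312].round(1),im[row,312],end=' | ')
```

```text
((528.6326904296875, 60.682586669921875), (109.63491821289062, 350.1188049316406), 18.748924255371094) 0.008219330688902987
angle x deg 18.748924255371094 origin [0.52381137 0.07488663]
stop plate top 768 [[-32.1, 71.7, 51.2], [-0.4, 77.3, 55.6], [31.8, 94.8, 58.9]]
pad top z49-53 344 [[-21.3, 12.0, 48.5], [-0.7, 16.5, 51.0], [19.8, 19.9, 52.6]]
pad all 715 [[-21.3, 12.2, 20.6], [-0.9, 19.3, 46.8], [19.7, 20.1, 52.4]]
carr top 232 [[-25.2, -68.7, 54.0], [-3.7, -28.3, 56.0], [27.4, -16.7, 57.9]]
knob top 698 [[-8.0, -66.2, 90.5], [-0.8, -42.3, 97.0], [6.8, -23.0, 98.6]]
((-0.5342798233032227, -45.024993896484375), (45.21028518676758, 14.060659408569336), 86.72566223144531)
lips 517 [[-32.7, 10.9, 11.4], [26.1, 35.4, 13.2], [32.0, 59.8, 14.8]]
160 [ 1.8 80.2  6.3] [104 101  91] | 163 [ 1.1 78.6 15.4] [144 159 159] | 166 [-0.3 78.5 32.5] [147 162 164] | 169 [-1.7 78.8 49.6] [146 161 163] | 172 [-2.1 77.1 55.5] [214 220 205] | 175 [-1.9 74.1 54.6] [209 220 206] | 178 [ 2.5 61.7  9.2] [94 96 88] | 181 [ 2.7 58.3  8.6] [102  99  89] | 184 [ 3.  54.6  6.8] [103  98  90] | 187 [ 3.1 51.6  8.1] [102  99  90] | 190 [ 3.1 48.8  9.8] [102  99  91] | 193 [ 3.3 45.2  8.9] [102 100  91] | 196 [ 3.5 41.8  8.4] [102 100  91] | 199 [ 3.7 38.3  7.9] [102 100  91] | 202 [ 3.9 34.9  7.7] [102 100  91] | 205 [ 4.  31.7  8.3] [101  99  90] | 208 [ 4.1 28.5  9. ] [101  97  89] | 211 [ 4.4 24.6  7.4] [103 100  91] | 214 [ 4.4 21.7  9. ] [101 100  91] | 217 [ 4.8 17.6  7.1] [101 100  91] | 220 [ 3.5 19.3 22.2] [37 37 40] | 223 [ 2.5 20.  33.8] [39 38 38] | 226 [ 1.9 19.4 41.3] [39 39 40] | 229 [ 1.2 19.3 49.7] [38 40 40] | 232 [ 1.1 16.9 51.8] [52 52 49] | 235 [ 1.3 13.7 51.5] [51 51 48] | 238 [ 2.1  8.2 45.7] [200 217 199] |
```

The fit agrees with the given sizes: bed 109.6 x 350 mm at z = 8, pad top at 51, stop top at 55 and knob top at 97. The pad face is at y ≈ 19.7 and the stop face at y ≈ 72. Now to the heel.

Request:
{"name": "step_arm", "arguments": {"motion": [{"dx":-0.003,"dy":-0.035,"dz":0,"twist":-3,"jaw":0.085},{"dx":-0.003,"dy":-0.035,"dz":0,"twist":-3,"jaw":0.085},{"dx":-0.003,"dy":-0.035,"dz":0,"twist":-3,"jaw":0.085},{"dx":-0.003,"dy":-0.035,"dz":0,"twist":-3,"jaw":0.085},{"dx":-0.003,"dy":-0.035,"dz":0,"twist":-3,"jaw":0.085},{"dx":-0.003,"dy":-0.035,"dz":0,"twist":-3,"jaw":0.085},{"dx":-0.003,"dy":-0.035,"dz":0,"twist":-3,"jaw":0.085},{"dx":-0.003,"dy":-0.035,"dz":0,"twist":-3,"jaw":0.085}]}}

```text
clock: 2.2
tcp_pos: [0.4525, -0.1564, 0.4048]
orientation: [-2.287, -2.154, -0.001]
contact_force: [0.9, 0.6, 0.7]
width: 0.085
gripper_force: 0.0
```

Request:
{"name": "step_arm", "arguments": {"motion": [{"dx":-0.003,"dy":-0.035,"dz":0,"twist":-3,"jaw":0.085},{"dx":-0.003,"dy":-0.035,"dz":0,"twist":-3,"jaw":0.085},{"dx":-0.003,"dy":-0.035,"dz":0,"twist":-3,"jaw":0.085},{"dx":-0.003,"dy":-0.035,"dz":-0.02,"twist":-4,"jaw":0.085},{"dx":0,"dy":0,"dz":-0.03,"twist":0,"jaw":0.085},{"dx":0,"dy":0,"dz":-0.03,"twist":0,"jaw":0.085},{"dx":0,"dy":0,"dz":0,"twist":0,"jaw":0.085},{"dx":0,"dy":0,"dz":0,"twist":0,"jaw":0.085}]}}

```text
clock: 2.87
tcp_pos: [0.4409, -0.2952, 0.3241]
orientation: [-2.514, -1.88, 0.003]
contact_force: [-0.3, -1.0, 1.3]
width: 0.0851
gripper_force: 0.0
```

```bash
cat >> h.py <<'E'
def tool():
    s=manip.state(); R=cv2.Rodrigues(np.array(s["orientation"],float))[0]
    return np.array(s["tcp_pos"]),np.degrees(np.arctan2(R[1,1],R[0,1])),s
E
python3 - <<'E'
from h import *
p,a,s=tool(); cap("wrist","w2"); print(s["clock"],p,a,s["qpos"].round(2))
P,im=cloud("w2"); z=P[...,2]
m=(z>.01)&(z<.075)&(abs(P[...,0]-.44)<.045)&(abs(P[...,1]+.294)<.042)
q=P[m]; r=cv2.minAreaRect((q[:,:2]*1000).astype(np.float32)); print(len(q),r,np.percentile(q,99,axis=0))
m2=m&(z>.05); q=P[m2];print(len(q),cv2.minAreaRect((q[:,:2]*1000).astype(np.float32)),q[:,2].max())
cv2.imwrite("pics/w2b.png",im)
E
```

```text
2.8667 [ 0.44092199 -0.29519303  0.32409481] -16.42951630651374 [-0.16  0.37  0.77  2.04 -0.33  0.87  0.51]
2917 ((439.33636474609375, -293.7948303222656), (26.752756118774414, 47.78319549560547), 72.74468231201172) [ 0.46406922 -0.27516062  0.05689659]
1577 ((439.490478515625, -293.8792724609375), (26.721630096435547, 33.371952056884766), 72.41349029541016) 0.05778574605698206
```

View pics/w2b.png

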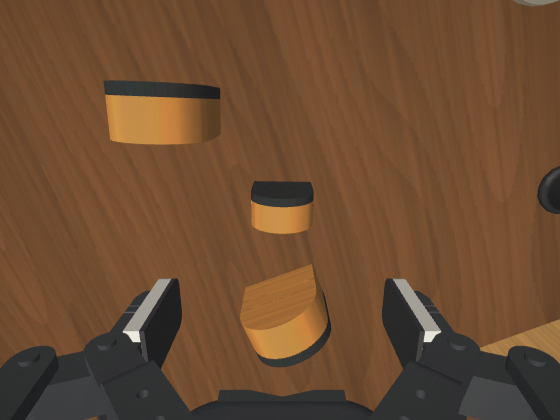

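The wrist view shows the small heel at (282,207) standing with its black face up-image. The two larger lookalikes are at (162,112) and (285,315). Its size of 26.7 x 47.8 x 57 mm matches. Next I'll check clearance to the neighbours at gripper-body height.

Run:
```python
from h import *
P,im=cloud("w2"); a=np.radians(-17.4); y=np.array([np.cos(a),np.sin(a)]); x=np.array([-y[1],y[0]])
L=(P[...,:2]-[.4394,-.2938])*1000; X=L@x;Y=L@y;z=P[...,2]
uv=np.mgrid[:420,:560]
for n,m in (("nb2",(uv[1]>235)&(uv[1]<332)&(uv[0]>255)&(uv[0]<370)&(z>.02)&(z<.1)),("nb1",(uv[0]<150)&(uv[1]<230)&(z>.02)&(z<.1))):
    print(n,"toolx",np.percentile(X[m],[.5,99.5]),"tooly",np.percentile(Y[m],[.5,99.5]),"z",z[m].max())
```

```text
nb2 toolx [-115.44516081  -64.42380917] tooly [-31.63455798  39.69349216] z 0.07877381979209058
nb1 toolx [51.76633909 87.44839515] tooly [-111.31842777  -50.45549274] z 0.07961580833672552
```

Request:
{"name": "step_arm", "arguments": {"motion": [{"dx":-0.0015,"dy":0.0015,"dz":-0.02,"twist":-1,"jaw":0.085},{"dx":0,"dy":0,"dz":-0.03,"twist":0,"jaw":0.085},{"dx":0,"dy":0,"dz":-0.03,"twist":0,"jaw":0.085},{"dx":0,"dy":0,"dz":-0.03,"twist":0,"jaw":0.085},{"dx":0,"dy":0,"dz":-0.02,"twist":0,"jaw":0.085},{"dx":0,"dy":0,"dz":-0.016,"twist":0,"jaw":0.085},{"dx":0,"dy":0,"dz":0,"twist":0,"jaw":0.085},{"dx":0,"dy":0,"dz":0,"twist":0,"jaw":0.06}]}}

```text
clock: 3.58
tcp_pos: [0.4402, -0.2945, 0.1801]
orientation: [2.533, 1.858, 0.002]
contact_force: [1.0, -0.4, 1.0]
width: 0.0754
gripper_force: 0.0
```

Request:
{"name": "step_arm", "arguments": {"motion": [{"dx":0,"dy":0,"dz":0,"twist":0,"jaw":0.04},{"dx":0,"dy":0,"dz":0,"twist":0,"jaw":0.04},{"dx":0,"dy":0,"dz":0,"twist":0,"jaw":0.04},{"dx":0,"dy":0,"dz":0,"twist":0,"jaw":0.04},{"dx":0,"dy":0,"dz":0,"twist":0,"jaw":0.04},{"dx":0,"dy":0,"dz":0,"twist":0,"jaw":0.04},{"dx":0,"dy":0,"dz":0,"twist":0,"jaw":0.04},{"dx":0,"dy":0,"dz":0,"twist":0,"jaw":0.04}], "grip_force": 30}}

```text
clock: 4.25
tcp_pos: [0.44, -0.2948, 0.1804]
orientation: [2.533, 1.856, 0.003]
contact_force: [-1.1, 2.3, 15.6]
width: 0.0475
gripper_force: 28.8
```

Run:
```python
from h import *
p,a,s=tool(); print(s["clock"],p,a,s["width"],s["gripper_force"],s["contact_force"])
```

```text
4.25 [ 0.43998229 -0.29475955  0.18044796] -17.536913958176815 0.04750919254251898 28.792572431266308 [-1.1247472   2.27929713 15.62955754]
```

Request:
{"name": "step_arm", "arguments": {"motion": [{"dx":0,"dy":0,"dz":0.01,"twist":0,"jaw":0.04},{"dx":0,"dy":0,"dz":0.03,"twist":0,"jaw":0.04},{"dx":0,"dy":0,"dz":0.035,"twist":0,"jaw":0.04},{"dx":0,"dy":0,"dz":0.035,"twist":0,"jaw":0.04},{"dx":0.002,"dy":0.014,"dz":0.03,"twist":3,"jaw":0.04},{"dx":0.005,"dy":0.03,"dz":0.01,"twist":3,"jaw":0.04},{"dx":0.005,"dy":0.03,"dz":0,"twist":3,"jaw":0.04},{"dx":0.006,"dy":0.03,"dz":0,"twist":3,"jaw":0.04}]}}

```text
clock: 4.92
tcp_pos: [0.457, -0.1898, 0.3307]
orientation: [2.324, 2.112, 0.004]
contact_force: [0.3, -0.7, -1.6]
width: 0.048
gripper_force: 32.7
```

Request:
{"name": "step_arm", "arguments": {"motion": [{"dx":0.006,"dy":0.035,"dz":0,"twist":3,"jaw":0.04},{"dx":0.006,"dy":0.035,"dz":0,"twist":3,"jaw":0.04},{"dx":0.006,"dy":0.035,"dz":0,"twist":3,"jaw":0.04},{"dx":0.006,"dy":0.035,"dz":0,"twist":3,"jaw":0.04},{"dx":0.006,"dy":0.035,"dz":0,"twist":3,"jaw":0.04},{"dx":0.006,"dy":0.035,"dz":0,"twist":3,"jaw":0.04},{"dx":0.006,"dy":0.035,"dz":0,"twist":3,"jaw":0.04},{"dx":0.006,"dy":0.035,"dz":0,"twist":3,"jaw":0.04}]}}

```text
clock: 5.58
tcp_pos: [0.505, 0.0909, 0.33]
orientation: [1.834, 2.55, 0.002]
contact_force: [-0.1, -1.0, -0.5]
width: 0.0473
gripper_force: 32.6
```

Request:
{"name": "step_arm", "arguments": {"motion": [{"dx":0.006,"dy":0.02,"dz":0,"twist":0.2,"jaw":0.04},{"dx":0,"dy":0,"dz":0,"twist":0,"jaw":0.04},{"dx":0,"dy":0,"dz":0,"twist":0,"jaw":0.04},{"dx":0,"dy":0,"dz":0,"twist":0,"jaw":0.04},{"dx":0,"dy":0,"dz":0,"twist":0,"jaw":0.04},{"dx":0,"dy":0,"dz":0,"twist":0,"jaw":0.04},{"dx":0,"dy":0,"dz":0,"twist":0,"jaw":0.04},{"dx":0,"dy":0,"dz":0,"twist":0,"jaw":0.04}]}}

```text
clock: 6.25
tcp_pos: [0.5111, 0.1088, 0.3288]
orientation: [-1.834, -2.551, -0.0]
contact_force: [0.7, 0.0, -1.6]
width: 0.0476
gripper_force: 32.7
```

Run:
```python
from h import *
p,a,s=tool(); im=cap("wrist","w3")[0]; print(s["clock"],p,a,s["width"],s["gripper_force"],s["contact_force"])
t=np.array([.5118,.1089]); print("delta",t-p[:2],18.75-a)
cv2.imwrite("pics/w3b.png",im)
# lips in fresh view
z=np.load("press.npz"); P,_=cloud("w3"); o,x,y=z["o"],z["x"],z["y"]
L=np.stack([(P[...,:2]-o)@x,(P[...,:2]-o)@y,P[...,2]],-1)*1000; X,Y,Z=np.moveaxis(L,-1,0)
for n,m in (("lip+",(abs(Z-13)<1.5)&(X>24)&(X<36)&(Y>20)&(Y<62)),("lip-",(abs(Z-13)<1.5)&(X<-24)&(X>-36)&(Y>20)&(Y<62)),("stop",(abs(Z-55)<3)&(Y>60)&(Y<85)&(abs(X)<40)),("heel",(Z>100)&(abs(X)<26)&(abs(Y-36)<25))):
    if m.sum()>5: print(n,m.sum(),np.percentile(L[m],[2,50,98],axis=0).round(1).tolist())
```

```text
6.25 [0.5111278  0.10876407 0.32881544] 18.575837109960226 0.047591589236171766 32.68273813650012 [ 0.69046623  0.01502811 -1.57151033]
delta [0.0006722  0.00013593] 0.17416289003977425
lip+ 337 [[26.1, 21.0, 11.8], [29.1, 42.7, 13.2], [32.0, 60.9, 14.3]]
lip- 348 [[-32.8, 20.9, 11.8], [-29.9, 41.4, 13.2], [-26.9, 61.0, 14.3]]
stop 857 [[-29.0, 72.2, 53.5], [-0.6, 75.5, 55.1], [28.4, 78.6, 56.5]]
heel 28144 [[-25.5, 26.2, 154.3], [-0.0, 49.8, 202.8], [24.6, 55.0, 242.1]]
```

View pics/w3b.png

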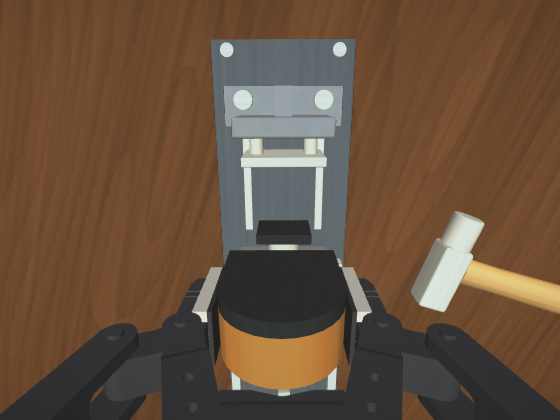

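The wrist view shows the heel held upright, black face toward the stop and centred at (282,310). The stop is at (283,160), the pad at (284,232) and the lips at u = 248 and 319. I'll lower it.

Request:
{"name": "step_arm", "arguments": {"motion": [{"dx":0.0007,"dy":0.0001,"dz":-0.02,"twist":0.2,"jaw":0.04},{"dx":0,"dy":0,"dz":-0.03,"twist":0,"jaw":0.04},{"dx":0,"dy":0,"dz":-0.03,"twist":0,"jaw":0.04},{"dx":0,"dy":0,"dz":-0.025,"twist":0,"jaw":0.04},{"dx":0,"dy":0,"dz":-0.015,"twist":0,"jaw":0.04},{"dx":0,"dy":0,"dz":-0.008,"twist":0,"jaw":0.04},{"dx":0,"dy":0,"dz":0,"twist":0,"jaw":0.04},{"dx":0,"dy":0,"dz":0,"twist":0,"jaw":0.04}]}}

```text
clock: 6.97
tcp_pos: [0.5121, 0.1092, 0.201]
orientation: [1.829, 2.554, -0.0]
contact_force: [0.2, -0.3, -0.9]
width: 0.0474
gripper_force: 32.7
```

Run:
```python
from h import *
p,a,s=tool(); cap("side","d3"); print(s["clock"],p,a,s["width"],s["contact_force"],s["torque"])
t=np.array([.5118,.1089]); print("delta",t-p[:2],18.75-a)
```

```text
6.9667 [0.51211616 0.10922314 0.20104854] 18.80306186420824 0.04735466139132333 [ 0.21864887 -0.29806612 -0.87327929] [ 0.03343111 -0.0033407  -0.00601465]
delta [-0.00031616 -0.00032314] -0.053061864208238774
```

Request:
{"name": "step_arm", "arguments": {"motion": [{"dx":-0.0003,"dy":-0.0003,"dz":-0.003,"twist":0,"jaw":0.04},{"dx":0,"dy":0,"dz":-0.002,"twist":0,"jaw":0.04},{"dx":0,"dy":0,"dz":-0.002,"twist":0,"jaw":0.04},{"dx":0,"dy":0,"dz":-0.002,"twist":0,"jaw":0.04},{"dx":0,"dy":0,"dz":-0.002,"twist":0,"jaw":0.04},{"dx":0,"dy":0,"dz":-0.001,"twist":0,"jaw":0.04},{"dx":0,"dy":0,"dz":0,"twist":0,"jaw":0.04},{"dx":0,"dy":0,"dz":0,"twist":0,"jaw":0.04}]}}

```text
clock: 7.68
tcp_pos: [0.5116, 0.1091, 0.1886]
orientation: [-1.828, -2.555, 0.0]
contact_force: [-0.4, -0.7, -0.5]
width: 0.0476
gripper_force: 32.7
```

Request:
{"name": "step_arm", "arguments": {"motion": [{"dx":0,"dy":0,"dz":-0.0005,"twist":0,"jaw":0.04},{"dx":0,"dy":0,"dz":-0.0005,"twist":0,"jaw":0.04},{"dx":0,"dy":0,"dz":-0.0005,"twist":0,"jaw":0.04},{"dx":0,"dy":0,"dz":0,"twist":0,"jaw":0.04},{"dx":0,"dy":0,"dz":0,"twist":0,"jaw":0.04},{"dx":0,"dy":0,"dz":0,"twist":0,"jaw":0.04},{"dx":0,"dy":0,"dz":0,"twist":0,"jaw":0.04},{"dx":0,"dy":0,"dz":0,"twist":0,"jaw":0.04}]}}

```text
clock: 8.35
tcp_pos: [0.5116, 0.1089, 0.1884]
orientation: [-1.828, -2.554, -0.001]
contact_force: [-10.0, -1.0, 34.5]
width: 0.0472
gripper_force: 37.0
```

Request:
{"name": "step_arm", "arguments": {"motion": [{"dx":0,"dy":0,"dz":0.0008,"twist":0,"jaw":0.04},{"dx":0,"dy":0,"dz":0,"twist":0,"jaw":0.04},{"dx":0,"dy":0,"dz":0,"twist":0,"jaw":0.05},{"dx":0,"dy":0,"dz":0,"twist":0,"jaw":0.06},{"dx":0,"dy":0,"dz":0,"twist":0,"jaw":0.07},{"dx":0,"dy":0,"dz":0,"twist":0,"jaw":0.08},{"dx":0,"dy":0,"dz":0,"twist":0,"jaw":0.085},{"dx":0,"dy":0,"dz":0,"twist":0,"jaw":0.085}]}}

```text
clock: 9.02
tcp_pos: [0.5115, 0.1091, 0.1879]
orientation: [-1.828, -2.555, 0.0]
contact_force: [0.3, 0.7, -0.1]
width: 0.0847
gripper_force: 0.0
```

Request:
{"name": "step_arm", "arguments": {"motion": [{"dx":0,"dy":0,"dz":0.005,"twist":0,"jaw":0.085},{"dx":0,"dy":0,"dz":0.01,"twist":0,"jaw":0.085},{"dx":0,"dy":0,"dz":0.025,"twist":0,"jaw":0.085},{"dx":0,"dy":0,"dz":0.03,"twist":0,"jaw":0.085},{"dx":0,"dy":0,"dz":0.03,"twist":0,"jaw":0.085},{"dx":0,"dy":0,"dz":0.03,"twist":0,"jaw":0.085},{"dx":0,"dy":0,"dz":0.01,"twist":0,"jaw":0.085},{"dx":0,"dy":0,"dz":0,"twist":0,"jaw":0.085}]}}

```text
clock: 9.68
tcp_pos: [0.5122, 0.1091, 0.3313]
orientation: [1.827, 2.553, 0.007]
contact_force: [0.6, -0.1, 1.0]
width: 0.0848
gripper_force: 0.0
```

```bash
cat >> h.py <<'E'
def press(tag):
    z=np.load("press.npz"); P,im=cloud(tag); o,x,y=z["o"],z["x"],z["y"]
    return np.stack([(P[...,:2]-o)@x,(P[...,:2]-o)@y,P[...,2]],-1)*1000,im
def show(n,L,m):
    if m.sum()>5: print(n,m.sum(),np.percentile(L[m],[2,50,98],axis=0).round(1).tolist())
E
python3 - <<'E'
from h import *
p,a,s=tool(); im=cap("wrist","w4")[0]; print(s["clock"],p,a,s["qpos"].round(2),s["contact_force"])
L,im=press("w4"); X,Y,Z=np.moveaxis(L,-1,0)
show("heel>20",L,(Z>15)&(Z<75)&(abs(X)<30)&(Y>21.5)&(Y<60)); show("heel top",L,(Z>60)&(Z<75)&(abs(X)<30)&(Y>21.5)&(Y<60))
m=(Z>15)&(Z<75)&(abs(X)<30)&(Y>21.5)&(Y<60); print(cv2.minAreaRect(L[m][:,:2].astype(np.float32)))
show("pad",L,(abs(Z-51)<3)&(Y>0)&(Y<22)&(abs(X)<25)); show("stop",L,(abs(Z-55)<3)&(Y>62)&(Y<85)&(abs(X)<33))
k=(Z>90)&(Z<102)&(Y<0)&(Y>-90)&(abs(X)<30); show("knob",L,k); print(cv2.minAreaRect(L[k][:,:2].astype(np.float32)))
cv2.imwrite("pics/w4b.png",im)
E
```

```text
9.6833 [0.5122023  0.10914268 0.33134214] 18.823502176865556 [-0.8   0.29  0.56  2.04 -0.21  0.85  0.2 ] [ 0.58144582 -0.14139889  1.04990826]
heel>20 2979 [[-23.4, 25.1, 19.0], [-1.1, 43.1, 58.8], [21.2, 50.7, 64.8]]
heel top 1342 [[-14.5, 24.9, 60.2], [-1.1, 38.2, 63.0], [11.9, 50.4, 65.1]]
((0.6838588714599609, 37.507965087890625), (51.425575256347656, 26.89319610595703), 0.3705565333366394)
pad 561 [[-20.2, 11.8, 49.1], [-0.3, 16.0, 51.1], [19.6, 19.7, 52.5]]
stop 856 [[-28.9, 72.0, 53.5], [-0.3, 75.6, 55.1], [28.3, 78.6, 56.5]]
knob 1162 [[-7.5, -65.3, 91.2], [-0.4, -41.8, 97.0], [6.5, -23.2, 98.2]]
((-0.3725595474243164, -44.71894836425781), (44.47303009033203, 14.041095733642578), 86.90093231201172)
```

View pics/w4b.png

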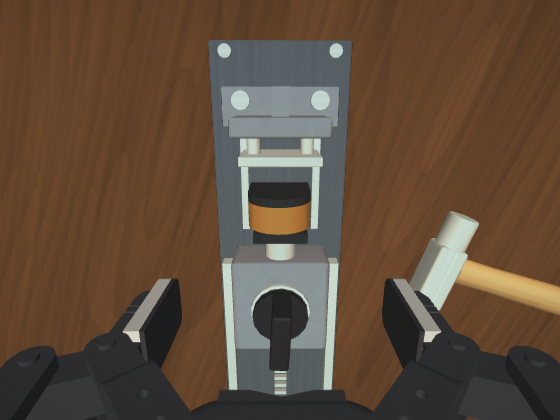

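The wrist view shows the heel standing in the nest at (280,208). It is between the pad (280,238) and the stop (280,158), inside the lips at u = 244 and 315, with its top at z = 64. The knob bar is at (280,342). Next, grip the knob.

Request:
{"name": "step_arm", "arguments": {"motion": [{"dx":0.01,"dy":-0.03,"dz":0,"twist":-1.2,"jaw":0.06},{"dx":0.01,"dy":-0.03,"dz":0,"twist":-1,"jaw":0.06},{"dx":0.006,"dy":-0.017,"dz":0,"twist":-1,"jaw":0.06},{"dx":0,"dy":0,"dz":-0.02,"twist":0,"jaw":0.06},{"dx":0,"dy":0,"dz":-0.02,"twist":0,"jaw":0.06},{"dx":0,"dy":0,"dz":-0.01,"twist":0,"jaw":0.06},{"dx":0,"dy":0,"dz":0,"twist":0,"jaw":0.06},{"dx":0,"dy":0,"dz":0,"twist":0,"jaw":0.06}]}}

```text
clock: 10.4
tcp_pos: [0.5373, 0.0322, 0.2775]
orientation: [-1.898, -2.502, 0.003]
contact_force: [-0.1, -0.7, 0.2]
width: 0.0598
gripper_force: 0.0
```

Run:
```python
from h import *
p,a,s=tool(); print(s["clock"],p,a,s["qpos"].round(2)); print("delta",np.array([.5379,.0322,.244])-p,15.65-a)
```

```text
10.4 [0.53734118 0.03215462 0.27751324] 15.626513580437882 [-0.62  0.41  0.55  2.05 -0.3   0.76  0.38]
delta [ 5.58821000e-04  4.53841706e-05 -3.35132385e-02] 0.0234864195621185
```

Request:
{"name": "step_arm", "arguments": {"motion": [{"dx":0.0005,"dy":0,"dz":-0.012,"twist":0,"jaw":0.06},{"dx":0,"dy":0,"dz":-0.012,"twist":0,"jaw":0.06},{"dx":0,"dy":0,"dz":-0.01,"twist":0,"jaw":0.04},{"dx":0,"dy":0,"dz":0,"twist":0,"jaw":0.02},{"dx":0,"dy":0,"dz":0,"twist":0,"jaw":0.005},{"dx":0,"dy":0,"dz":0,"twist":0,"jaw":0.005},{"dx":0,"dy":0,"dz":0,"twist":0,"jaw":0.005},{"dx":0,"dy":0,"dz":0,"twist":0,"jaw":0.005}], "grip_force": 50}}

```text
clock: 11.07
tcp_pos: [0.5384, 0.0322, 0.2443]
orientation: [1.898, 2.502, 0.001]
contact_force: [4.2, 0.2, -6.9]
width: 0.0128
gripper_force: 50.0
```

Request:
{"name": "step_arm", "arguments": {"motion": [{"dx":0,"dy":0,"dz":0,"twist":0,"jaw":0.005},{"dx":0,"dy":0,"dz":0,"twist":0,"jaw":0.005},{"dx":0,"dy":0,"dz":0,"twist":0,"jaw":0.005},{"dx":0,"dy":0,"dz":0,"twist":0,"jaw":0.005},{"dx":-0.0002,"dy":0.0006,"dz":0,"twist":-3,"jaw":0.005},{"dx":-0.0002,"dy":0.0006,"dz":0,"twist":-3,"jaw":0.005},{"dx":-0.0002,"dy":0.0006,"dz":0,"twist":-3,"jaw":0.005},{"dx":0,"dy":0,"dz":0,"twist":0,"jaw":0.005}]}}

```text
clock: 11.73
tcp_pos: [0.5379, 0.0341, 0.2443]
orientation: [2.093, 2.342, 0.001]
contact_force: [6.0, 0.0, -4.6]
width: 0.0132
gripper_force: 50.3
```

Run:
```python
from h import *
p,a,s=tool(); print(s["clock"],p,a,s["qpos"].round(2),s["width"],s["gripper_force"],s["contact_force"],s["torque"])
cap("scene","s5"); L,im=press("s5"); X,Y,Z=np.moveaxis(L,-1,0)
show("heel",L,(Z>30)&(Z<70)&(abs(X)<26)&(Y>20)&(Y<60))
```

```text
11.7333 [0.53789079 0.03411571 0.24429786] 6.438122116182563 [-0.63  0.47  0.56  2.07 -0.38  0.7   0.29] 0.01315155787434432 50.34936010837555 [ 6.00168407  0.03309907 -4.62072877] [ 0.02863749 -1.17881769 -0.17748288]
heel 58 [[9.2, 21.2, 31.5], [17.4, 33.6, 52.9], [22.0, 51.0, 62.9]]
```

Request:
{"name": "step_arm", "arguments": {"motion": [{"dx":-0.0004,"dy":0.0012,"dz":0,"twist":-6,"jaw":0.005},{"dx":-0.0004,"dy":0.0012,"dz":0,"twist":-6,"jaw":0.005},{"dx":-0.0004,"dy":0.0012,"dz":0,"twist":-6,"jaw":0.005},{"dx":-0.0004,"dy":0.0012,"dz":0,"twist":-6,"jaw":0.005},{"dx":-0.0004,"dy":0.0012,"dz":0,"twist":-6,"jaw":0.005},{"dx":-0.0004,"dy":0.0012,"dz":0,"twist":-6,"jaw":0.005},{"dx":-0.0004,"dy":0.0012,"dz":0,"twist":-6,"jaw":0.005},{"dx":0,"dy":0,"dz":0,"twist":0,"jaw":0.005}]}}

```text
clock: 12.45
tcp_pos: [0.5357, 0.0425, 0.2443]
orientation: [2.795, 1.431, 0.004]
contact_force: [11.3, -2.7, -10.3]
width: 0.0131
gripper_force: 49.9
```

Run:
```python
from h import *
p,a,s=tool(); print(s["clock"],p,a,s["qpos"].round(2),s["width"],s["gripper_force"],s["contact_force"],s["torque"])
cap("wrist","w6"); L,im=press("w6"); X,Y,Z=np.moveaxis(L,-1,0); cv2.imwrite("pics/w6b.png",im)
show("heel",L,(Z>30)&(Z<70)&(abs(X)<26)&(Y>20)&(Y<65))
cap("side","d6"); L,im=press("d6"); X,Y,Z=np.moveaxis(L,-1,0)
show("heel",L,(Z>30)&(Z<70)&(abs(X)<26)&(Y>20)&(Y<65)); show("stop",L,(abs(Z-55)<3)&(Y>62)&(Y<85)&(abs(X)<33))
L,im=press("d3"); X,Y,Z=np.moveaxis(L,-1,0);show("stop0",L,(abs(Z-55)<3)&(Y>62)&(Y<85)&(abs(X)<33))
z=np.load("press.npz"); q=p[:2]-z["o"]; print("tool in press",q@z["x"]*1000,q@z["y"]*1000)
```

```text
12.45 [0.53565638 0.04249433 0.24434968] -35.77830376138876 [-0.79  0.52  0.75  2.08 -0.53  0.73 -0.32] 0.013062735112052333 49.94489550590515 [ 11.30422457  -2.72242491 -10.34487457] [-0.33004103 -2.36118934 -0.27112191]
heel 8313 [[-18.8, 21.8, 34.7], [6.5, 39.2, 58.0], [23.0, 55.8, 64.7]]
heel 507 [[-23.2, 28.5, 41.9], [0.0, 52.1, 56.7], [21.9, 56.6, 65.0]]
stop 154 [[-29.8, 69.8, 52.2], [-1.7, 75.3, 55.0], [26.5, 78.5, 57.2]]
stop0 157 [[-29.6, 70.1, 52.2], [-1.7, 75.1, 54.8], [27.8, 78.6, 56.9]]
tool in press 0.8048887550560289 -34.480680258607805
```

Request:
{"name": "step_arm", "arguments": {"motion": [{"dx":-0.0007,"dy":0.001,"dz":0,"twist":-6,"jaw":0.005},{"dx":-0.0007,"dy":0.0011,"dz":0,"twist":-6,"jaw":0.005},{"dx":-0.0007,"dy":0.0011,"dz":0,"twist":-6,"jaw":0.005},{"dx":-0.0005,"dy":0.0012,"dz":0,"twist":-6,"jaw":0.005},{"dx":-0.0004,"dy":0.0012,"dz":0,"twist":-6,"jaw":0.005},{"dx":-0.0004,"dy":0.0012,"dz":0,"twist":-6,"jaw":0.005},{"dx":-0.0004,"dy":0.0012,"dz":0,"twist":-6,"jaw":0.005},{"dx":0,"dy":0,"dz":0,"twist":0,"jaw":0.005}]}}

```text
clock: 13.22
tcp_pos: [0.5328, 0.0503, 0.2445]
orientation: [3.121, 0.334, 0.009]
contact_force: [21.4, -4.7, -18.8]
width: 0.0131
gripper_force: 49.9
```

```bash
cat > chk.py <<'E'
from h import *
import sys
t=sys.argv[1]
p,a,s=tool(); print(s["clock"],p.round(4),"turned",15.65-a,"j7",s["qpos"][6].round(2),s["contact_force"].round(1),s["torque"].round(3))
z=np.load("press.npz"); q=p[:2]-z["o"]; print("tool in press",q@z["x"]*1000,q@z["y"]*1000,"pad pred",19.7+(15.65-a)*.20944)
for c in ("side","wrist"):
    cap(c,t+c); L,im=press(t+c); X,Y,Z=np.moveaxis(L,-1,0)
    show(c+" heel",L,(Z>40)&(Z<70)&(abs(X)<26)&(Y>20)&(Y<75)&(im[...,2]<70)|(Z>58)&(Z<70)&(abs(X)<20)&(Y>20)&(Y<75)); show(c+" stop",L,(abs(Z-55)<3)&(Y>64)&(Y<90)&(abs(X)<33)&(im.min(-1)>150))
E
python3 chk.py e1
```

```text
13.2167 [0.5328 0.0503 0.2445] turned 93.44067728563363 j7 -0.9 [ 21.4  -4.7 -18.8] [-0.888 -4.613 -0.325]
tool in press 0.5911048485058743 -26.15637739079787 pad pred 39.270215450703105
side heel 329 [[-18.4, 38.6, 49.9], [-0.8, 59.6, 60.9], [16.1, 65.0, 65.2]]
side stop 131 [[-29.0, 70.2, 52.2], [-0.1, 76.0, 54.8], [28.0, 78.3, 57.2]]
wrist heel 5233 [[-18.0, 31.0, 42.6], [3.3, 45.6, 60.3], [21.1, 64.7, 64.7]]
wrist stop 1238 [[-28.0, 72.0, 54.0], [2.5, 75.0, 55.1], [28.5, 78.2, 56.4]]
```

Request:
{"name": "step_arm", "arguments": {"motion": [{"dx":0,"dy":0,"dz":0,"twist":0,"jaw":0.015},{"dx":0,"dy":0,"dz":0,"twist":0,"jaw":0.02},{"dx":0,"dy":0,"dz":0,"twist":0,"jaw":0.03},{"dx":0,"dy":0,"dz":0,"twist":0,"jaw":0.03},{"dx":0,"dy":0,"dz":0,"twist":0,"jaw":0.03},{"dx":0,"dy":0,"dz":0,"twist":0,"jaw":0.03},{"dx":0,"dy":0,"dz":0,"twist":0,"jaw":0.03},{"dx":0,"dy":0,"dz":0,"twist":0,"jaw":0.03}]}}

```text
clock: 13.98
tcp_pos: [0.5308, 0.0504, 0.244]
orientation: [-3.122, -0.346, 0.0]
contact_force: [0.2, -0.0, -0.2]
width: 0.0304
gripper_force: 0.0
```

```bash
python3 chk.py e2
python3 - <<'E'
from h import *
L,im=press("e2wrist"); X,Y,Z=np.moveaxis(L,-1,0)
k=(Z>85)&(Z<102)&(Y<5)&(Y>-70)&(abs(X)<35)&(im.max(-1)<70); show("knob",L,k)
cv2.imwrite("pics/e2b.png",im)
E
```

```text
13.9833 [0.5308 0.0504 0.244 ] turned 93.01371669057804 j7 -0.9 [ 0.2 -0.  -0.2] [-0.053 -0.011 -0.033]
tool in press -1.196213528804444 -25.422363196363122 pad pred 39.180792823674665
side heel 327 [[-18.2, 38.7, 50.0], [-0.8, 59.5, 60.8], [16.1, 65.5, 65.3]]
side stop 135 [[-29.8, 70.5, 52.1], [1.5, 75.8, 54.6], [28.0, 78.3, 57.0]]
wrist heel 5278 [[-18.2, 31.0, 42.6], [3.2, 45.7, 60.3], [21.1, 64.7, 64.6]]
wrist stop 1260 [[-28.1, 71.9, 53.9], [2.2, 74.9, 55.1], [28.6, 78.2, 56.2]]
knob 5373 [[-19.8, -51.5, 86.0], [4.2, -26.3, 96.8], [21.8, 1.5, 100.9]]
```

View pics/e2b.png

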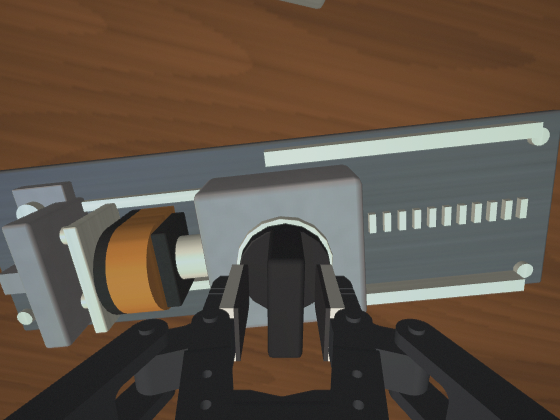

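The wrist view shows the knob bar at (285,290) between the open fingers, the pad touching the heel at (165,260), and still a small gap to the stop plate at (95,270). I'll shift slightly and regrip.

Request:
{"name": "step_arm", "arguments": {"motion": [{"dx":0.0012,"dy":0.0004,"dz":0,"twist":0,"jaw":0.03},{"dx":0,"dy":0,"dz":0,"twist":0,"jaw":0.02},{"dx":0,"dy":0,"dz":0,"twist":0,"jaw":0.005},{"dx":0,"dy":0,"dz":0,"twist":0,"jaw":0.005},{"dx":0,"dy":0,"dz":0,"twist":0,"jaw":0.005},{"dx":0,"dy":0,"dz":0,"twist":0,"jaw":0.005},{"dx":0,"dy":0,"dz":0,"twist":0,"jaw":0.005},{"dx":0,"dy":0,"dz":0,"twist":0,"jaw":0.005}], "grip_force": 50}}

```text
clock: 14.75
tcp_pos: [0.5323, 0.0497, 0.2443]
orientation: [3.121, 0.343, 0.002]
contact_force: [1.2, -6.2, 2.4]
width: 0.013
gripper_force: 49.4
```

Request:
{"name": "step_arm", "arguments": {"motion": [{"dx":-0.0002,"dy":0.0008,"dz":0,"twist":-4,"jaw":0.005},{"dx":-0.0002,"dy":0.0008,"dz":0,"twist":-4,"jaw":0.005},{"dx":-0.0003,"dy":0.0008,"dz":0,"twist":-4,"jaw":0.005},{"dx":-0.0003,"dy":0.0008,"dz":0,"twist":-4,"jaw":0.005},{"dx":-0.0003,"dy":0.0008,"dz":0,"twist":-4,"jaw":0.005},{"dx":0,"dy":0,"dz":0,"twist":0,"jaw":0.005},{"dx":0,"dy":0,"dz":0,"twist":0,"jaw":0.005},{"dx":0,"dy":0,"dz":0,"twist":0,"jaw":0.005}]}}

```text
clock: 15.42
tcp_pos: [0.531, 0.0539, 0.2443]
orientation: [3.134, -0.204, 0.002]
contact_force: [0.5, -6.4, 3.2]
width: 0.0132
gripper_force: 50.1
```

```bash
python3 chk.py e3
```

```text
15.4167 [0.531  0.0539 0.2443] turned 113.09363048664557 j7 -1.18 [ 0.5 -6.4  3.2] [-1.166 -0.221 -0.307]
tool in press 0.07510146172544477 -22.237849702067756 pad pred 43.38632996912305
side heel 280 [[-17.4, 42.7, 53.9], [-1.0, 61.2, 61.6], [14.7, 69.2, 65.1]]
side stop 128 [[-28.9, 71.0, 52.3], [0.7, 75.8, 54.9], [28.1, 78.2, 57.3]]
wrist heel 3140 [[-14.2, 35.0, 41.5], [8.7, 46.3, 58.1], [21.7, 68.7, 64.4]]
wrist stop 464 [[-1.9, 71.9, 54.0], [18.0, 75.6, 55.1], [29.0, 78.2, 56.3]]
```

Request:
{"name": "step_arm", "arguments": {"motion": [{"dx":-0.0002,"dy":0.0006,"dz":0,"twist":-3,"jaw":0.005},{"dx":-0.0002,"dy":0.0006,"dz":0,"twist":-3,"jaw":0.005},{"dx":-0.0002,"dy":0.0006,"dz":0,"twist":-3,"jaw":0.005},{"dx":-0.0002,"dy":0.0006,"dz":0,"twist":-3,"jaw":0.005},{"dx":0,"dy":0,"dz":0,"twist":0,"jaw":0.005},{"dx":0,"dy":0,"dz":0,"twist":0,"jaw":0.005},{"dx":0,"dy":0,"dz":0,"twist":0,"jaw":0.005},{"dx":0,"dy":0,"dz":0,"twist":0,"jaw":0.005}]}}

```text
clock: 16.18
tcp_pos: [0.5302, 0.0563, 0.2443]
orientation: [3.095, -0.53, 0.002]
contact_force: [1.4, -6.7, 2.7]
width: 0.0129
gripper_force: 50.1
```

```bash
python3 chk.py e4
```

```text
16.1833 [0.5302 0.0563 0.2443] turned 125.09398489431629 j7 -1.35 [ 1.4 -6.7  2.7] [-1.145 -0.345 -0.254]
tool in press 0.09349304270622992 -19.683216810538756 pad pred 45.8996841962656
side heel 266 [[-17.0, 45.1, 55.6], [-1.1, 62.1, 61.9], [14.5, 71.7, 65.4]]
side stop 128 [[-29.7, 70.7, 52.3], [-1.7, 76.1, 54.8], [28.1, 78.6, 57.4]]
wrist heel 1111 [[-7.1, 37.2, 40.8], [14.8, 40.0, 50.5], [22.7, 71.2, 63.4]]
wrist stop 252 [[15.4, 72.0, 54.1], [22.6, 75.2, 55.2], [29.2, 78.3, 56.2]]
```

Request:
{"name": "step_arm", "arguments": {"motion": [{"dx":-0.0002,"dy":0.0006,"dz":0,"twist":-3,"jaw":0.005},{"dx":-0.0002,"dy":0.0006,"dz":0,"twist":-3,"jaw":0.005},{"dx":0,"dy":0,"dz":0,"twist":0,"jaw":0.005},{"dx":0,"dy":0,"dz":0,"twist":0,"jaw":0.005},{"dx":0,"dy":0,"dz":0,"twist":0,"jaw":0.005},{"dx":0,"dy":0,"dz":0,"twist":0,"jaw":0.005},{"dx":0,"dy":0,"dz":0,"twist":0,"jaw":0.005},{"dx":0,"dy":0,"dz":0,"twist":0,"jaw":0.005}]}}

```text
clock: 16.95
tcp_pos: [0.5298, 0.0574, 0.2443]
orientation: [3.064, -0.692, 0.003]
contact_force: [0.3, -6.6, 2.2]
width: 0.0133
gripper_force: 50.0
```

```bash
python3 chk.py e5
```

```text
16.95 [0.5298 0.0574 0.2443] turned 131.0937433715059 j7 -1.43 [ 0.3 -6.6  2.2] [-1.166 -0.329 -0.234]
tool in press 0.10643920615884479 -18.454188746741217 pad pred 47.156273611728196
side heel 279 [[-17.0, 46.1, 54.7], [-0.5, 63.4, 62.0], [14.7, 72.7, 65.3]]
side stop 121 [[-29.7, 72.5, 52.3], [-1.7, 77.3, 54.6], [28.1, 80.1, 56.7]]
wrist heel 687 [[1.3, 38.4, 40.7], [14.9, 39.7, 48.8], [22.8, 72.6, 64.0]]
wrist stop 79 [[25.0, 73.2, 54.4], [27.2, 76.2, 55.1], [29.4, 79.4, 56.1]]
```

Request:
{"name": "step_arm", "arguments": {"motion": [{"dx":-0.0001,"dy":0.0004,"dz":0,"twist":-2,"jaw":0.005},{"dx":-0.0001,"dy":0.0004,"dz":0,"twist":-2,"jaw":0.005},{"dx":-0.0002,"dy":0.0004,"dz":0,"twist":-2,"jaw":0.005},{"dx":-0.0001,"dy":0.0004,"dz":0,"twist":-2,"jaw":0.005},{"dx":0,"dy":0,"dz":0,"twist":0,"jaw":0.005},{"dx":0,"dy":0,"dz":0,"twist":0,"jaw":0.005},{"dx":0,"dy":0,"dz":0,"twist":0,"jaw":0.005},{"dx":0,"dy":0,"dz":0,"twist":0,"jaw":0.005}]}}

```text
clock: 17.72
tcp_pos: [0.5294, 0.0591, 0.2443]
orientation: [3.008, -0.903, 0.003]
contact_force: [1.7, -6.2, 1.8]
width: 0.0131
gripper_force: 49.9
```

```bash
python3 chk.py e6
python3 - <<'E'
from h import *
# image shift of stop plate in side view between e3 (free) and later: compare bright-pixel profile along press y at z~55
for t in ("e3","e4","e5","e6"):
    z=[]
    for i in range(3):
        L,im=press(t+"side"); break
    X,Y,Z=np.moveaxis(L,-1,0); m=(abs(Z-55)<3)&(Y>64)&(Y<90)&(abs(X)<28)&(im.min(-1)>150)
    b=(Z>20)&(Z<50)&(Y>70)&(Y<90)&(abs(X)<28)&(im.min(-1)>110)
    print(t,Y[m].mean(),m.sum(),np.median(Y[b]) if b.sum() else None,b.sum())
E
```

```text
17.7167 [0.5294 0.0591 0.2443] turned 139.07865639524803 j7 -1.55 [ 1.7 -6.2  1.8] [-1.233 -0.489 -0.036]
tool in press 0.1675738868579385 -16.75238591020171 pad pred 48.82863379542074
side heel 262 [[-17.4, 48.0, 56.1], [-0.9, 64.5, 62.1], [14.8, 74.3, 65.2]]
side stop 136 [[-29.7, 74.4, 52.2], [-1.5, 78.7, 54.8], [28.1, 82.1, 56.8]]
wrist heel 297 [[7.9, 40.0, 40.4], [14.5, 40.8, 45.9], [20.7, 73.7, 59.5]]
wrist stop 18 [[11.3, 78.6, 54.0], [13.1, 80.0, 55.1], [14.3, 81.3, 56.0]]
e3 75.18341336318022 117 76.91244691562872 94
e4 75.74548512283762 117 77.04210476291462 85
e5 76.96612295349178 111 78.46393487236847 67
e6 78.56874407737631 125 79.75850567162107 46
```

Request:
{"name": "step_arm", "arguments": {"motion": [{"dx":0,"dy":0.0002,"dz":0,"twist":-1,"jaw":0.005},{"dx":-0.0001,"dy":0.0003,"dz":0,"twist":-1.4,"jaw":0.005},{"dx":0,"dy":0,"dz":0,"twist":0,"jaw":0.005},{"dx":0,"dy":0,"dz":0,"twist":0,"jaw":0.005},{"dx":0,"dy":0,"dz":0,"twist":0,"jaw":0.005},{"dx":0,"dy":0,"dz":0,"twist":0,"jaw":0.005},{"dx":0,"dy":0,"dz":0,"twist":0,"jaw":0.005},{"dx":0,"dy":0,"dz":0,"twist":0,"jaw":0.005}]}}

```text
clock: 18.48
tcp_pos: [0.5292, 0.0595, 0.2443]
orientation: [2.988, -0.966, 0.003]
contact_force: [1.1, -7.0, 1.9]
width: 0.013
gripper_force: 49.9
```

Request:
{"name": "step_arm", "arguments": {"motion": [{"dx":0,"dy":0,"dz":0,"twist":0,"jaw":0.015},{"dx":0,"dy":0,"dz":0,"twist":0,"jaw":0.02},{"dx":0,"dy":0,"dz":0,"twist":0,"jaw":0.03},{"dx":0,"dy":0,"dz":0,"twist":0,"jaw":0.04},{"dx":0,"dy":0,"dz":0,"twist":0,"jaw":0.04},{"dx":0,"dy":0,"dz":0.01,"twist":0,"jaw":0.04},{"dx":0,"dy":0,"dz":0.02,"twist":0,"jaw":0.04},{"dx":0,"dy":0,"dz":0.03,"twist":0,"jaw":0.04}]}}

```text
clock: 19.15
tcp_pos: [0.5283, 0.0603, 0.304]
orientation: [2.988, -0.965, -0.003]
contact_force: [0.3, 0.0, -0.4]
width: 0.0402
gripper_force: 0.0
```

Request:
{"name": "step_arm", "arguments": {"motion": [{"dx":0,"dy":0,"dz":0.03,"twist":7,"jaw":0.06},{"dx":0,"dy":0,"dz":0.02,"twist":7,"jaw":0.06},{"dx":0,"dy":0,"dz":0,"twist":7,"jaw":0.06},{"dx":0,"dy":0,"dz":0,"twist":7,"jaw":0.06},{"dx":0,"dy":0,"dz":0,"twist":7,"jaw":0.06},{"dx":0,"dy":0,"dz":0,"twist":7,"jaw":0.06},{"dx":0,"dy":0,"dz":0,"twist":7,"jaw":0.06},{"dx":0,"dy":0,"dz":0,"twist":0,"jaw":0.06}]}}

```text
clock: 19.82
tcp_pos: [0.5289, 0.06, 0.3549]
orientation: [-3.118, -0.371, -0.001]
contact_force: [-0.9, -0.9, 0.3]
width: 0.06
gripper_force: 0.0
```

```bash
python3 chk.py e7
python3 - <<'E'
from h import *
L,im=press("e7wrist"); X,Y,Z=np.moveaxis(L,-1,0); cv2.imwrite("pics/e7b.png",im)
k=(Z>90)&(Z<102)&(Y<5)&(Y>-60)&(abs(X)<30); show("knob",L,k); print(cv2.minAreaRect(L[k][:,:2].astype(np.float32)))
show("pad",L,(abs(Z-51)<3)&(Y>40)&(Y<52)&(abs(X)<25)&(im.max(-1)<70))
L,im=press("e7side"); X,Y,Z=np.moveaxis(L,-1,0); m=(abs(Z-55)<3)&(Y>64)&(Y<90)&(abs(X)<28)&(im.min(-1)>150); print(Y[m].mean())
E
```

```text
19.8167 [0.5289 0.06   0.3549] turned 92.08974985968877 j7 -1.05 [-0.9 -0.9  0.3] [-0.027 -0.012 -0.068]
tool in press 0.01976600409931594 -15.703522109361865 pad pred 38.987277210613215
side heel 263 [[-16.9, 48.7, 55.5], [-1.5, 64.9, 62.2], [14.8, 74.5, 65.5]]
side stop 132 [[-28.1, 75.1, 52.2], [0.9, 79.7, 54.9], [27.2, 82.2, 57.0]]
wrist heel 2011 [[-18.8, 41.1, 43.7], [1.8, 56.3, 60.5], [20.9, 74.3, 64.8]]
wrist stop 419 [[-29.0, 75.8, 53.8], [4.6, 79.3, 55.1], [28.5, 81.7, 56.5]]
knob 1330 [[-14.2, -34.3, 91.5], [1.2, -16.2, 96.9], [15.9, 2.6, 98.4]]
((-0.14827346801757812, -15.757329940795898), (14.387469291687012, 44.088768005371094), 35.56663131713867)
pad 511 [[-19.8, 41.1, 48.6], [1.0, 44.7, 51.0], [20.3, 48.8, 52.4]]
79.2874914228898
```

View pics/e7b.png

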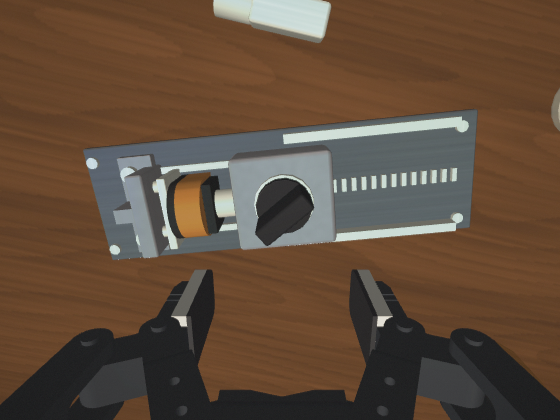

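The final view shows the heel at (195,205) pinched between the pad (217,203) and the stop (170,210). The stop is compressed about 3.3 to 3.5 mm, so roughly 10 N. The gripper is clear of everything.

```bash
python3 -c "
from cell import manip; print(manip.hand_in())"
```

```text
the job is handed in; nothing more can be done
None
```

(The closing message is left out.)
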